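# Third click of the photometer's filter lever

## Task

The photometer's filter lever stands near the right-hand end of its slot, before the first click. With a fingertip, gently push it to the left, counting the clicks, and leave it resting in the third without running past it; then press the round key on the left of the deck all the way down and let it come back up. Do not grip the lever, and leave the bottles and the vial standing where they are.

Things in the scene. Friction and masses are not known exactly. Their poses are not given: they have to be found in the camera images.
- photometer: White bench photometer, fixed, 150 (x) x 250 (y) x 85 mm. Origin: centre of its underside; its -x side faces the robot, +y is its left end; turned about z by up to 0.35. Front part, x -75 to +20 mm: flat deck 60 mm high; back part 85 mm high with display and round cap (top 95 mm). Lever slot: along y at x = -35 mm, with five short dark lines on its robot side, one at each click, 18 mm apart.
- filter_lever (a joint): Lever position, m: 0 at the stop at the right (-y) end, growing to the photometer's +y (left), end stop 0.100; starts at 0 to 0.006. Detents (clicks) at 0.024, 0.042, 0.060 (third), 0.078, 0.096, ridges midway before and after each. About 4 N moves it out of a detent; past the ridge it snaps ahead of the finger into the next detent by itself, and rests there within 1 mm.
- lever_top (a point): Centre of the top of the lever, an upright black tab standing 38 mm above the deck (top 98 mm above the worktop), 12 mm thick along the slot, 24 mm wide across it (28 mm at the top). Photometer frame: x = -35 mm, y = -55 mm + joint value, z = 98 mm; axes as the photometer's.
- read_key (a joint): Travel of the round grey key, in m: 0 up, 0.006 all the way down; a spring (4 N when fully down) brings it back.
- read_key_top (a point): Centre of the top of the key, 24 mm in diameter, in a black collar (40 mm diameter, 12 mm high) on the deck left of the slot; photometer frame x = -35, y = +98, z = 82 mm when up. Pressed straight down.
- reagent: Reagent bottle with a blue cap, 56 mm diameter, 106 mm tall, loose beside one end of the photometer. Origin: centre of its underside.
- indicator: Small white bottle with an orange cap, 36 mm diameter, 76 mm tall, loose beside the other end of the photometer. Origin: centre of its underside.
- vial: White vial with a black cap, 23 mm diameter, 52 mm tall, loose beside the left end of the photometer. Origin: centre of its underside.

How it is judged (in metres and radians):
On the way, in this order (a step that is already met when the one before it is completed fails the run):
1. the lever rests in the third detent (value of joint filter_lever between 0.056 and 0.064 m and velocity of joint filter_lever between -0.01 and 0.01 m/s), for 0.2 s.
2. the key is pressed down (value of joint read_key above 0.0045 m).
At the end, for the whole second after the job is handed in: The filter lever rests in the third detent (joint 0.060 within 4 mm), the key has been pressed at least 4.5 mm down after that and is up again (under 1.5 mm), and the two bottles and the vial stand within 15 mm of where they were (all of step 1 and value of joint read_key below 0.0015 m and distance of each of reagent, indicator, vial from where it was at the start of the episode below 0.015 m and angle between each of reagent, indicator, vial's own z axis and vertical below 0.15 rad); the robot touches nothing.
It fails at once if the lever runs past the third detent, over the next ridge (value of joint filter_lever above 0.069 m).
It fails at once if the key is pressed before the lever is in the third detent (value of joint read_key above 0.003 m and value of joint filter_lever below 0.056 m).
It fails at once if the lever is gripped or shoved hard (over 20 N) (contact force between the fingers and filter_lever above 20 N).
It fails at once if a bystander is lifted, carried, pushed away or tipped (distance of any of reagent, indicator, vial from where it was at the start of the episode above 0.015 m or angle between any of reagent, indicator, vial's own z axis and vertical above 0.3 rad).
It also fails if it takes over 48 s, if anything falls off the work surface, if the arm or the gripper's body presses on something with over 40 N, if the wrist force passes 120 N, or if a joint passes its speed limit or range.

## Robot

A 7-joint arm with a two-finger parallel gripper is mounted at the origin on a cart in front of the work surface, level with it; the furniture and walls round the work are solid. World frame = base frame: x ahead of the robot, y to its left, z up, the work surface at z = 0. Lengths are in mm, angles in rad, forces in N, time in s.
With the tool pointing down it reaches from about 400 to 850 mm from the base axis. Payload 10.4 kg.
Tool frame: the origin (TCP) lies on the front face of the gripper's body, between the roots of the fingers; the fingertips stand 73 mm ahead of it and the grasp point (between the pads) lies bot.pinch_z ahead of it (bot.pinch_z is the distance from the TCP to the grasp point, in mm); z points along the fingers, y is the line along which they close (so a half turn about z gives the same grasp; the last joint's range is limited). The gripper opens to 85 mm and grips with 20 to 120 N. Pads are 22 mm wide; open, the fingers measure 114 mm over their backs; the gripper's body (76 mm by 85 mm) begins 54 mm behind the grasp point. The pads swing forward as they close: fully open they stand 13 mm farther back than shut.
Start: joints at [-1.294, 0.332, -0.065, 1.46, 0.022, 1.35, -0.088], TCP at [184.567, 597.142, 303.938] pointing down, gripper open.
Joint ranges: [-2.6, 2.6], [-0.5, 2.12], [-1.47, 1.34], [0.16, 2.42], [-1.27, 4.41], [0.06, 2.06], [-2.6, 2.6]. Speed limits (rad/s): [2.22, 2.22, 2.79, 2.79, 3.14, 3.14, 3.14].

## Interface

Orientations are given as a unit quaternion [w, x, y, z].
In Python, from workcell import bot gives the robot as it stands. The module is installed in compiled form; this text tells all that it offers.
- The arm moves only by the tool move_arm, never from a script. Its argument "commands" is a list of rows, each an object with "gripper": the closure in counts, from 0 (fully open) to 255 (shut); "offset": the shift along the tool's x, y, z in cm, a list of three; "turn": the turn, a rotation vector about the tool's x, y, z in degrees, a list of three. A call has 1 to 20 rows; each row shifts and turns the commanded pose from where the row before left it, along the tool's axes as they then stand; what a row does not reach is not made up. A row lasts 1/8 s, in which the tool goes at most 62.5 mm and 10.7 degrees, less where a joint would pass 70% of its speed; a pose out of reach is approached as far as the arm can. A call with a gripper value outside its range is refused whole. The fingers move at their own pace and stop on an object; the grip force is fixed at half the most. Time passes only in rows, so rows that do not move let the fingers close. It gives the time, the measured TCP pose, the force, the opening and the grip force at its end, in the units of the state.
- bot.read_state(): the state, without advancing time (a new reading comes with each control period).
- bot.camera(name): name is "side" or "top"; returns the picture (400x640x3 uint8, red, green, blue); there is no depth.
- bot.calibration(name): a dict with "intrinsics" (3x3 intrinsics, pixels), "k1" (the pictures are not rectified: a ray, as slopes to the right and down, at radius r is drawn at 1 + k1 r^2 times it, then the intrinsics apply), "R" (3x3) and "t" (3): a world point X has camera coordinates R X + t. Camera axes: x right, y down, z forward; pixel columns grow to the right and rows downward; lengths in mm; the calibration is good to about 2 mm. A picture is of the moment at which its call begins. calibration takes no time and is no camera call.
- bot.job_done(): hands the job in; it is judged then, once.
The state is a dict: "time_s": time; "joints": joint angles; "qvel": joint speeds; "tau": joint torques, N m; "position": TCP position; "tool_rot": TCP orientation; "contact_force": force on the tool from outside, world axes, zero at the start; "ft_torque": the same for the moment, N m; "gripper_width": finger opening in mm; "grasp_force": force on a finger pad.
Only numpy, scipy, OpenCV 4.12 (cv2) and the standard library are available. Lean on these libraries where they do the work, as an engineer would, in place of code of your own. Each camera call takes 0.05 s, during which the arm holds its last target. There are 200 camera calls.

## Working session

There is one attempt and no reset: what is moved stays moved. The work goes in short steps, Python scripts to look and compute and a tool call to move; the robot and the scene stay as the last step left them, time stands still between calls to the robot, and variables do not carry over. Pictures are saved under pics/ and viewed, at most 10 in all, crops included, and the job is handed in when it is done.

Besides the shell and the picture viewer there is one more tool, called by a JSON object that holds its "op" and its "data", one argument or row to a line. move_arm: Moves the arm, as the interface text tells. Its arguments: {"type":"object","properties":{"commands":{"type":"array"}},"required":["commands"]}

```bash
mkdir -p pics; python3 - <<'E'
from workcell import bot
import cv2
s=bot.read_state(); print(s['position'],s['tool_rot'],s['time_s'],s['gripper_width'],bot.pinch_z)
for n in ('top','side'):
    cv2.imwrite(f'pics/{n}0.png',bot.camera(n)[:,:,::-1])
    c=bot.calibration(n);print(n,c)
E
```

```text
[184.50143268 596.86988404 303.11677081] [-7.07472191e-05  1.49318490e-01  9.88788904e-01 -6.97645905e-04] 0.0 85.52409843973555 53.900000000000006
top {'intrinsics': array([[468.37752181,   0.        , 318.75449878],
       [  0.        , 468.37752181, 202.17775359],
       [  0.        ,   0.        ,   1.        ]]), 'k1': -0.10693789285629055, 'R': array([[ 1.48332281e-02, -9.99889255e-01,  1.20502504e-03],
       [-9.95517905e-01, -1.48809357e-02, -9.33951763e-02],
       [ 9.34027652e-02,  1.85727947e-04, -9.95628389e-01]]), 't': array([1.85235415e-02, 5.27933215e+02, 1.27763551e+03])}
side {'intrinsics': array([[466.0803682,   0.       , 321.5869444],
       [  0.       , 466.0803682, 203.526656 ],
       [  0.       ,   0.       ,   1.       ]]), 'k1': -0.01502578792560617, 'R': array([[-0.97599206, -0.21671009,  0.02182283],
       [-0.14439948,  0.56879045, -0.80970749],
       [ 0.16305916, -0.79341929, -0.58642778]]), 't': array([ 511.81342388,  147.59176308, 1014.08918059])}
```

View pics/top0.png

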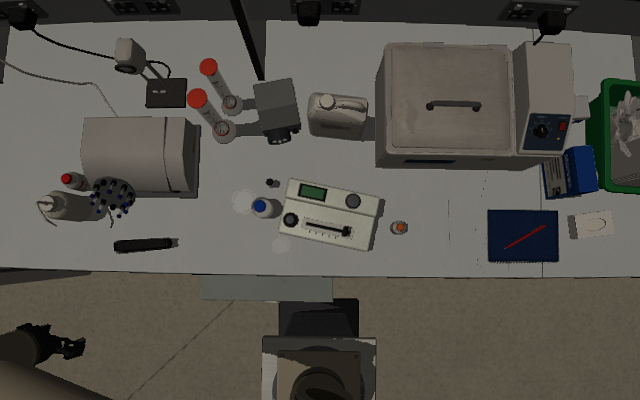

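View pics/side0.png

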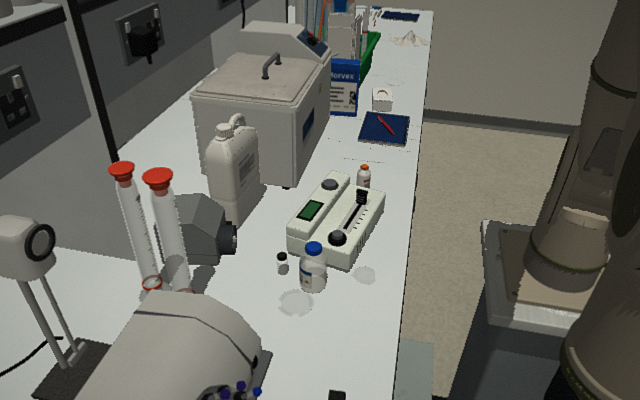

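Top view: photometer around (330,212), key at (290,220), lever at (347,231), reagent (263,207), vial (272,183), indicator (399,228). Side view: key (337,238), lever (361,192). Enlarged crops come next.

```bash
python3 - <<'E'
import cv2,numpy as np
a=cv2.imread('pics/top0.png')[165:265,240:420]; b=cv2.imread('pics/side0.png')[160:300,260:400]
cv2.imwrite('pics/c.png',np.hstack([cv2.resize(a,None,fx=2.4,fy=2.4,interpolation=2).copy() if 0 else cv2.copyMakeBorder(cv2.resize(a,None,fx=2.4,fy=2.4,interpolation=2),0,180,0,0,0),cv2.resize(b,None,fx=2.6,fy=3,interpolation=2)]))
E
```

```text
(no output)
```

View pics/c.png

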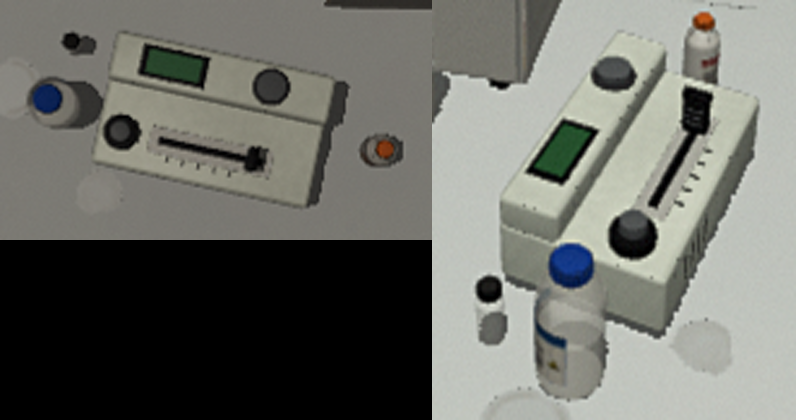

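The crop shows deck corners (top crop, 2.4x): front-left (94,160), front-right (310,206), back-left (118,32), back-right (335,77). The key is at (122,130), and the lever is at the right end of the slot around (257,158).

```bash
cat > h.py <<'E'
import numpy as np,cv2
from workcell import bot
def ray(n,p):
    c=bot.calibration(n);K=c['intrinsics']
    q=cv2.undistortPoints(np.array([[p]],float),K,np.array([c['k1'],0,0,0,0]))[0,0]
    return -c['R'].T@c['t'], c['R'].T@np.array([*q,1])
def plane(n,p,z):
    o,d=ray(n,p); return o+d*(z-o[2])/d[2]
def tri(p,q):
    A=[];b=[]
    for n,x in(('top',p),('side',q)):
        o,d=ray(n,x);d/=np.linalg.norm(d);M=np.eye(3)-np.outer(d,d);A.append(M);b.append(M@o)
    return np.linalg.lstsq(np.vstack(A),np.hstack(b),rcond=None)[0]
E
python3 - <<'E'
from h import *
np.set_printoptions(precision=1,suppress=True)
T=lambda u,v:(240+u/2.4,165+v/2.4)
S=lambda u,v:(260+(u-432)/2.6,160+v/3)
pts=[((94,160),(-75,125,60)),((310,206),(-75,-125,60)),((118,32),(75,125,85)),((335,77),(75,-125,85)),((122,130),(-35,98,82))]
W=np.array([plane('top',T(*p),m[2])[:2] for p,m in pts]);M=np.array([m[:2] for _,m in pts],float)
# rigid 2D fit
a=M-M.mean(0);b=W-W.mean(0);H=a.T@b;yaw=np.arctan2(H[0,1]-H[1,0],H[0,0]+H[1,1])
R=np.array([[np.cos(yaw),-np.sin(yaw)],[np.sin(yaw),np.cos(yaw)]]);t=W.mean(0)-R@M.mean(0)
print('yaw',yaw,'t',t,'res',W-(M@R.T+t))
f=lambda x,y:R@[x,y]+t
print('key',f(-35,98),'tri',tri(T(122,130),S(635,222)))
L=plane('top',T(257,158),94)[:2];print('lever seen',L,'in photometer',R.T@(L-t),tri(T(257,158),S(697,92)))
for j in(0,.003,.06):print(j,f(-35,-55+1000*j))
for n,p,z in(('reag',(48,98),106),('vial',(71,41),52),('ind',(385,149),76)):
    w=plane('top',T(*p),z);print(n,w,R.T@(w[:2]-t))
E
```

```text
yaw -0.1892558865665186 t [490.8 -20.8] res [[ 2.6 -2.9]
 [ 1.8 -0. ]
 [-3.1 -0.2]
 [-2.7  4. ]
 [ 1.4 -0.9]]
key [474.8  82.1] tri [474.5  81.3  75.8]
lever seen [447.1 -67.4] in photometer [-34.1 -54.1] [446.2 -67.6  92.4]
0 [446.  -68.2]
0.003 [446.6 -65.3]
0.06 [457.3  -9.3]
reag [508.4 161.  106. ] [-16.9 181.8]
vial [578.5 143.2  52. ] [ 55.3 177.6]
ind [ 459.6 -210.9   76. ] [   5.2 -192.6]
```

Pose found: the cap and key positions agree to within a few mm, and the lever sits at about 1 mm of travel. Next I turn to the photometer's yaw and go high, to the right of the lever, with the gripper shut.

{"op": "move_arm", "data": {
  "commands": [
    {"gripper": 255, "offset": [0, 0, 0], "turn": [0, 0, -6.3]},
    {"gripper": 255, "offset": [-3.84, -3.05, 0], "turn": [0, 0, 0]},
    {"gripper": 255, "offset": [-3.84, -3.05, 0], "turn": [0, 0, 0]},
    {"gripper": 255, "offset": [-3.84, -3.05, 0], "turn": [0, 0, 0]},
    {"gripper": 255, "offset": [-3.84, -3.05, 0], "turn": [0, 0, 0]},
    {"gripper": 255, "offset": [-3.84, -3.05, 0], "turn": [0, 0, 0]},
    {"gripper": 255, "offset": [-3.84, -3.05, 0], "turn": [0, 0, 0]},
    {"gripper": 255, "offset": [-3.84, -3.05, 0], "turn": [0, 0, 0]},
    {"gripper": 255, "offset": [-3.84, -3.05, 0], "turn": [0, 0, 0]},
    {"gripper": 255, "offset": [-0.94, -5, 0], "turn": [0, 0, 0]},
    {"gripper": 255, "offset": [-0.94, -5, 0], "turn": [0, 0, 0]},
    {"gripper": 255, "offset": [-0.94, -5, 0], "turn": [0, 0, 0]},
    {"gripper": 255, "offset": [-0.94, -5, 0], "turn": [0, 0, 0]},
    {"gripper": 255, "offset": [-0.94, -5, 0], "turn": [0, 0, 0]},
    {"gripper": 255, "offset": [-0.94, -5, 0], "turn": [0, 0, 0]},
    {"gripper": 255, "offset": [-0.94, -5, 0], "turn": [0, 0, 0]},
    {"gripper": 255, "offset": [-0.94, -5, 0], "turn": [0, 0, 0]},
    {"gripper": 255, "offset": [0, 0, 0], "turn": [0, 0, 0]}
  ]
}}

```text
time_s: 2.35
position: [437.9, -111.2, 303.9]
tool_rot: [0.0, 0.098, 0.995, -0.0]
contact_force: [0.7, 0.6, 0.7]
gripper_width: -0.1
grasp_force: 0.0
```

```bash
cat >> h.py <<'E'
yaw=-0.1893;Rp=np.array([[np.cos(yaw),-np.sin(yaw)],[np.sin(yaw),np.cos(yaw)]]);tp=np.array([490.8,-20.8])
def rep():
    s=bot.read_state();P=s['position'];q=s['tool_rot'];F=s['contact_force']
    print('t',round(s['time_s'],2),'phot xy',(Rp.T@(P[:2]-tp)).round(1),'z',P[2].round(1),'toolyaw err deg',np.degrees(2*np.arctan2(q[2],q[1])-np.pi-yaw).round(2),'q',q.round(3),'F phot',(Rp.T@F[:2]).round(2),F[2].round(2),'w',round(s['gripper_width'],1))
E
python3 - <<'E'
from h import *
rep()
a=bot.camera('top')[120:270,200:460,::-1]; b=bot.camera('side')[130:290,240:420,::-1]
a=cv2.resize(a,None,fx=1.7,fy=1.7,interpolation=2);b=cv2.resize(b,(340,302),interpolation=2)
a=cv2.copyMakeBorder(a,0,302-a.shape[0],0,0,0);cv2.imwrite('pics/d.png',np.hstack([a,b]))
E
```

```text
t 2.35 phot xy [-35.  -98.7] z 303.9 toolyaw err deg -0.4 q [ 0.     0.098  0.995 -0.   ] F phot [0.53 0.72] 0.72 w -0.1
```

View pics/d.png

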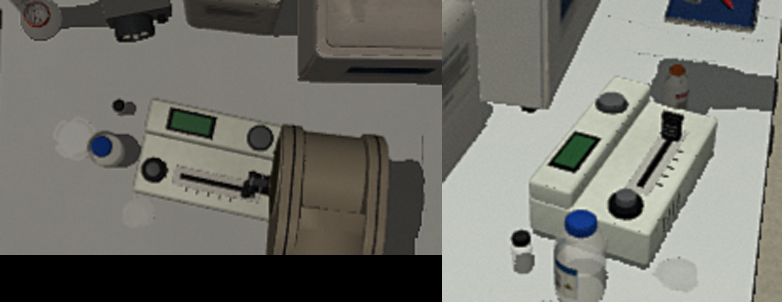

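The tool is 44 mm right of the lever and centred on the slot in x. The side view shows the lever at (671,125), clear of the arm. Descending to tip height of about 77 mm.

{"op": "move_arm", "data": {
  "commands": [
    {"gripper": 255, "offset": [0, 0, 4], "turn": [0, 0, 0]},
    {"gripper": 255, "offset": [0, 0, 4], "turn": [0, 0, 0]},
    {"gripper": 255, "offset": [0, 0, 4], "turn": [0, 0, 0]},
    {"gripper": 255, "offset": [0, 0, 2], "turn": [0, 0, 0]},
    {"gripper": 255, "offset": [0, 0, 1.4], "turn": [0, 0, 0]},
    {"gripper": 255, "offset": [0, 0.5, 0], "turn": [0, 0, 0]},
    {"gripper": 255, "offset": [0, 0, 0], "turn": [0, 0, 0]}
  ]
}}

```text
time_s: 3.32
position: [440.2, -101.8, 150.6]
tool_rot: [0.001, 0.094, 0.996, 0.0]
contact_force: [0.8, -1.0, 0.3]
gripper_width: -0.0
grasp_force: 0.0
```

```bash
python3 - <<'E'
from h import *
rep()
b=bot.camera('side')[120:270,280:430,::-1]
cv2.imwrite('pics/e.png',cv2.resize(b,(600,600),interpolation=2))
E
```

```text
t 3.33 phot xy [-34.5 -89.1] z 150.6 toolyaw err deg 0.04 q [0.001 0.094 0.996 0.   ] F phot [ 0.99 -0.79] 0.25 w -0.0
```

View pics/e.png

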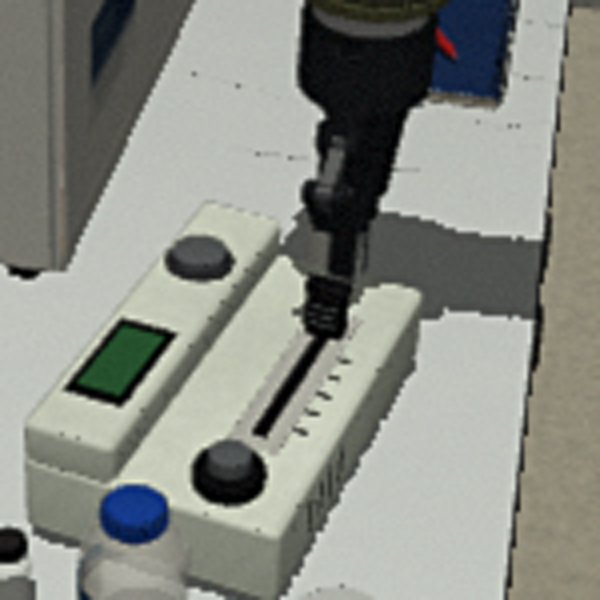

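The finger stands directly behind the lever, aligned with the slot; the lever's foot is at about crop (330,335). Approaching slowly.

{"op": "move_arm", "data": {
  "commands": [
    {"gripper": 255, "offset": [0, 0.3, 0], "turn": [0, 0, 0]},
    {"gripper": 255, "offset": [0, 0.3, 0], "turn": [0, 0, 0]},
    {"gripper": 255, "offset": [0, 0.3, 0], "turn": [0, 0, 0]},
    {"gripper": 255, "offset": [0, 0.1, 0], "turn": [0, 0, 0]},
    {"gripper": 255, "offset": [0, 0, 0], "turn": [0, 0, 0]}
  ]
}}

```text
time_s: 4.0
position: [441.4, -92.7, 149.9]
tool_rot: [-0.0, 0.095, 0.996, 0.0]
contact_force: [0.1, 0.4, -0.5]
gripper_width: -0.2
grasp_force: 0.0
```

{"op": "move_arm", "data": {
  "commands": [
    {"gripper": 255, "offset": [0, 0.2, 0], "turn": [0, 0, 0]},
    {"gripper": 255, "offset": [0, 0.1, 0], "turn": [0, 0, 0]}
  ]
}}

```text
time_s: 4.25
position: [442.0, -89.7, 149.9]
tool_rot: [-0.0, 0.095, 0.995, 0.0]
contact_force: [-0.3, -0.8, 1.1]
gripper_width: 0.1
grasp_force: 0.0
```

{"op": "move_arm", "data": {
  "commands": [
    {"gripper": 255, "offset": [0, 0.2, 0], "turn": [0, 0, 0]},
    {"gripper": 255, "offset": [0, 0.1, 0], "turn": [0, 0, 0]}
  ]
}}

```text
time_s: 4.5
position: [442.6, -86.6, 149.9]
tool_rot: [-0.0, 0.095, 0.996, 0.0]
contact_force: [0.3, -1.3, -0.8]
gripper_width: -0.1
grasp_force: 0.0
```

{"op": "move_arm", "data": {
  "commands": [
    {"gripper": 255, "offset": [0, 0.2, 0], "turn": [0, 0, 0]},
    {"gripper": 255, "offset": [0, 0.1, 0], "turn": [0, 0, 0]}
  ]
}}

```text
time_s: 4.75
position: [443.1, -83.7, 149.9]
tool_rot: [0.0, 0.095, 0.996, 0.0]
contact_force: [1.1, 0.3, -0.3]
gripper_width: 0.1
grasp_force: 0.0
```

{"op": "move_arm", "data": {
  "commands": [
    {"gripper": 255, "offset": [0, 0.2, 0], "turn": [0, 0, 0]},
    {"gripper": 255, "offset": [0, 0.1, 0], "turn": [0, 0, 0]}
  ]
}}

```text
time_s: 5.0
position: [443.7, -80.8, 149.9]
tool_rot: [0.0, 0.095, 0.996, 0.0]
contact_force: [0.6, -0.4, -0.0]
gripper_width: -0.1
grasp_force: 0.2
```

{"op": "move_arm", "data": {
  "commands": [
    {"gripper": 255, "offset": [0, 0.2, 0], "turn": [0, 0, 0]},
    {"gripper": 255, "offset": [0, 0.1, 0], "turn": [0, 0, 0]}
  ]
}}

```text
time_s: 5.25
position: [444.2, -78.4, 149.9]
tool_rot: [-0.0, 0.095, 0.995, -0.0]
contact_force: [-0.9, -3.3, 0.6]
gripper_width: -0.0
grasp_force: 1.8
```

```bash
python3 - <<'E'
from h import *
rep()
b=bot.camera('side')[170:250,310:390,::-1]
cv2.imwrite('pics/f.png',cv2.resize(b,(400,400),interpolation=2))
E
```

```text
t 5.25 phot xy [-34.9 -65.3] z 149.9 toolyaw err deg -0.06 q [-0.     0.095  0.995 -0.   ] F phot [-0.21 -3.42] 0.65 w -0.0
```

View pics/f.png

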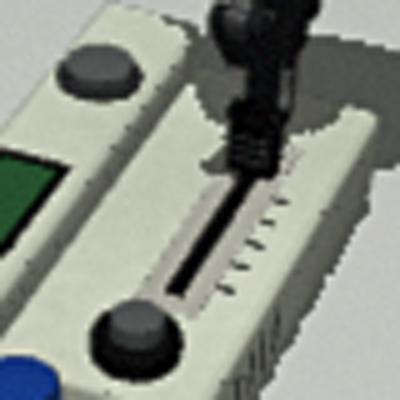

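Contact (3.4 N) at tool y ≈ −65; the lever is still before the first tick. I'll push on in small steps.

{"op": "move_arm", "data": {
  "commands": [
    {"gripper": 255, "offset": [0, 0.1, 0], "turn": [0, 0, 0]},
    {"gripper": 255, "offset": [0, 0.1, 0], "turn": [0, 0, 0]}
  ]
}}

```text
time_s: 5.55
position: [444.7, -75.9, 149.9]
tool_rot: [0.0, 0.095, 0.995, 0.0]
contact_force: [0.0, -3.4, 0.8]
gripper_width: -0.2
grasp_force: 1.2
```

{"op": "move_arm", "data": {
  "commands": [
    {"gripper": 255, "offset": [0, 0.1, 0], "turn": [0, 0, 0]},
    {"gripper": 255, "offset": [0, 0.1, 0], "turn": [0, 0, 0]}
  ]
}}

```text
time_s: 5.8
position: [445.1, -73.8, 149.9]
tool_rot: [0.0, 0.095, 0.996, 0.0]
contact_force: [0.2, -1.4, 0.6]
gripper_width: 0.2
grasp_force: 0.8
```

{"op": "move_arm", "data": {
  "commands": [
    {"gripper": 255, "offset": [0, 0.1, 0], "turn": [0, 0, 0]},
    {"gripper": 255, "offset": [0, 0.1, 0], "turn": [0, 0, 0]}
  ]
}}

```text
time_s: 6.05
position: [445.4, -71.8, 149.9]
tool_rot: [0.0, 0.095, 0.996, 0.0]
contact_force: [1.3, -0.4, 0.2]
gripper_width: -0.3
grasp_force: 0.3
```

{"op": "move_arm", "data": {
  "commands": [
    {"gripper": 255, "offset": [0, 0.1, 0], "turn": [0, 0, 0]},
    {"gripper": 255, "offset": [0, 0.1, 0], "turn": [0, 0, 0]}
  ]
}}

```text
time_s: 6.3
position: [445.7, -69.9, 149.8]
tool_rot: [-0.0, 0.095, 0.996, 0.0]
contact_force: [0.7, 0.6, 1.0]
gripper_width: 0.2
grasp_force: 0.0
```

{"op": "move_arm", "data": {
  "commands": [
    {"gripper": 255, "offset": [0, 0.1, 0], "turn": [0, 0, 0]},
    {"gripper": 255, "offset": [0, 0.1, 0], "turn": [0, 0, 0]}
  ]
}}

```text
time_s: 6.55
position: [446.1, -68.0, 149.9]
tool_rot: [-0.0, 0.095, 0.996, 0.0]
contact_force: [-0.3, 0.4, -0.0]
gripper_width: 0.1
grasp_force: 0.0
```

{"op": "move_arm", "data": {
  "commands": [
    {"gripper": 255, "offset": [0, 0.1, 0], "turn": [0, 0, 0]},
    {"gripper": 255, "offset": [0, 0.1, 0], "turn": [0, 0, 0]}
  ]
}}

```text
time_s: 6.8
position: [446.5, -66.2, 149.9]
tool_rot: [-0.0, 0.095, 0.995, 0.0]
contact_force: [-0.7, -0.3, -0.2]
gripper_width: -0.2
grasp_force: 0.0
```

{"op": "move_arm", "data": {
  "commands": [
    {"gripper": 255, "offset": [0, 0.1, 0], "turn": [0, 0, 0]},
    {"gripper": 255, "offset": [0, 0.1, 0], "turn": [0, 0, 0]}
  ]
}}

```text
time_s: 7.05
position: [446.9, -64.1, 149.9]
tool_rot: [-0.0, 0.095, 0.995, 0.0]
contact_force: [0.2, 0.1, -0.4]
gripper_width: -0.1
grasp_force: 0.0
```

First click at about y = −72. Contact with the lever in detent 1 is due around y ≈ −63, and the second click around −54.

{"op": "move_arm", "data": {
  "commands": [
    {"gripper": 255, "offset": [0, 0.1, 0], "turn": [0, 0, 0]},
    {"gripper": 255, "offset": [0, 0.1, 0], "turn": [0, 0, 0]}
  ]
}}

```text
time_s: 7.3
position: [447.3, -62.4, 149.9]
tool_rot: [-0.0, 0.095, 0.995, -0.0]
contact_force: [-0.7, -2.0, 0.8]
gripper_width: 0.1
grasp_force: 1.1
```

{"op": "move_arm", "data": {
  "commands": [
    {"gripper": 255, "offset": [0, 0.1, 0], "turn": [0, 0, 0]},
    {"gripper": 255, "offset": [0, 0.1, 0], "turn": [0, 0, 0]}
  ]
}}

```text
time_s: 7.55
position: [447.6, -60.7, 149.9]
tool_rot: [-0.0, 0.095, 0.995, -0.0]
contact_force: [-1.5, -3.6, 1.3]
gripper_width: 0.2
grasp_force: 1.8
```

{"op": "move_arm", "data": {
  "commands": [
    {"gripper": 255, "offset": [0, 0.1, 0], "turn": [0, 0, 0]},
    {"gripper": 255, "offset": [0, 0.1, 0], "turn": [0, 0, 0]}
  ]
}}

```text
time_s: 7.8
position: [448.1, -58.2, 149.9]
tool_rot: [0.0, 0.095, 0.996, 0.0]
contact_force: [0.2, -2.4, 0.0]
gripper_width: -0.2
grasp_force: 1.2
```

{"op": "move_arm", "data": {
  "commands": [
    {"gripper": 255, "offset": [0, 0.1, 0], "turn": [0, 0, 0]},
    {"gripper": 255, "offset": [0, 0.1, 0], "turn": [0, 0, 0]}
  ]
}}

```text
time_s: 8.05
position: [448.5, -56.1, 149.9]
tool_rot: [0.0, 0.095, 0.996, 0.0]
contact_force: [0.5, -1.5, 0.1]
gripper_width: -0.0
grasp_force: 0.7
```

{"op": "move_arm", "data": {
  "commands": [
    {"gripper": 255, "offset": [0, 0.1, 0], "turn": [0, 0, 0]},
    {"gripper": 255, "offset": [0, 0.1, 0], "turn": [0, 0, 0]}
  ]
}}

```text
time_s: 8.3
position: [448.9, -54.1, 149.9]
tool_rot: [0.0, 0.095, 0.996, 0.0]
contact_force: [0.3, -1.2, 0.8]
gripper_width: 0.1
grasp_force: 0.3
```

{"op": "move_arm", "data": {
  "commands": [
    {"gripper": 255, "offset": [0, 0.1, 0], "turn": [0, 0, 0]},
    {"gripper": 255, "offset": [0, 0.1, 0], "turn": [0, 0, 0]}
  ]
}}

```text
time_s: 8.55
position: [449.1, -52.2, 149.8]
tool_rot: [-0.0, 0.095, 0.996, 0.0]
contact_force: [0.4, 0.2, 0.4]
gripper_width: -0.2
grasp_force: 0.0
```

```bash
python3 - <<'E'
from h import *
rep()
b=bot.camera('side')[170:250,310:390,::-1]
cv2.imwrite('pics/g.png',cv2.resize(b,(400,400),interpolation=2))
E
```

```text
t 8.55 phot xy [-35.1 -38.7] z 149.8 toolyaw err deg -0.02 q [-0.     0.095  0.996  0.   ] F phot [0.32 0.28] 0.38 w -0.2
```

View pics/g.png

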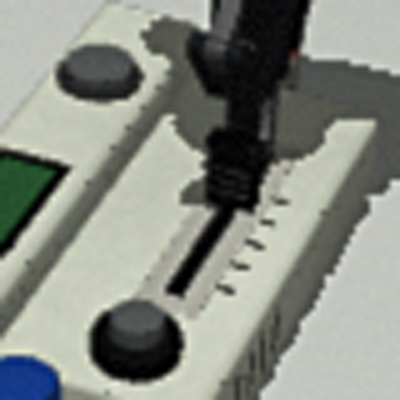

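Second click at y ≈ −53; the lever's foot at (235,205) sits opposite tick 2 (268,222). The third click is expected at y ≈ −35.5.

{"op": "move_arm", "data": {
  "commands": [
    {"gripper": 255, "offset": [0, 0.1, 0], "turn": [0, 0, 0]},
    {"gripper": 255, "offset": [0, 0.1, 0], "turn": [0, 0, 0]},
    {"gripper": 255, "offset": [0, 0.1, 0], "turn": [0, 0, 0]},
    {"gripper": 255, "offset": [0, 0.1, 0], "turn": [0, 0, 0]},
    {"gripper": 255, "offset": [0, 0.1, 0], "turn": [0, 0, 0]},
    {"gripper": 255, "offset": [0, 0.1, 0], "turn": [0, 0, 0]},
    {"gripper": 255, "offset": [0, 0.1, 0], "turn": [0, 0, 0]}
  ]
}}

```text
time_s: 9.48
position: [450.5, -45.5, 149.9]
tool_rot: [-0.0, 0.095, 0.995, 0.0]
contact_force: [-0.9, -0.2, 0.4]
gripper_width: -0.2
grasp_force: 0.0
```

{"op": "move_arm", "data": {
  "commands": [
    {"gripper": 255, "offset": [0, 0.1, 0], "turn": [0, 0, 0]},
    {"gripper": 255, "offset": [0, 0.1, 0], "turn": [0, 0, 0]}
  ]
}}

```text
time_s: 9.72
position: [450.8, -44.1, 149.9]
tool_rot: [-0.0, 0.095, 0.995, -0.0]
contact_force: [-2.4, -4.4, 0.9]
gripper_width: -0.1
grasp_force: 2.1
```

{"op": "move_arm", "data": {
  "commands": [
    {"gripper": 255, "offset": [0, 0.1, 0], "turn": [0, 0, 0]},
    {"gripper": 255, "offset": [0, 0.1, 0], "turn": [0, 0, 0]}
  ]
}}

```text
time_s: 9.98
position: [451.2, -41.7, 149.9]
tool_rot: [0.0, 0.095, 0.995, -0.0]
contact_force: [-0.0, -3.2, 0.1]
gripper_width: -0.0
grasp_force: 1.5
```

{"op": "move_arm", "data": {
  "commands": [
    {"gripper": 255, "offset": [0, 0.1, 0], "turn": [0, 0, 0]},
    {"gripper": 255, "offset": [0, 0.1, 0], "turn": [0, 0, 0]}
  ]
}}

```text
time_s: 10.22
position: [451.7, -39.4, 149.9]
tool_rot: [0.0, 0.095, 0.996, 0.0]
contact_force: [0.1, -2.6, -0.1]
gripper_width: -0.3
grasp_force: 1.0
```

{"op": "move_arm", "data": {
  "commands": [
    {"gripper": 255, "offset": [0, 0.1, 0], "turn": [0, 0, 0]},
    {"gripper": 255, "offset": [0, 0.1, 0], "turn": [0, 0, 0]}
  ]
}}

```text
time_s: 10.48
position: [452.1, -37.5, 149.9]
tool_rot: [0.0, 0.095, 0.996, 0.0]
contact_force: [1.0, -1.3, 0.0]
gripper_width: -0.2
grasp_force: 0.5
```

{"op": "move_arm", "data": {
  "commands": [
    {"gripper": 255, "offset": [0, 0.1, 0], "turn": [0, 0, 0]},
    {"gripper": 255, "offset": [0, 0, 0], "turn": [0, 0, 0]}
  ]
}}

```text
time_s: 10.72
position: [452.1, -36.4, 149.9]
tool_rot: [-0.0, 0.095, 0.996, 0.0]
contact_force: [0.2, 0.5, -0.4]
gripper_width: 0.1
grasp_force: 0.0
```

{"op": "move_arm", "data": {
  "commands": [
    {"gripper": 255, "offset": [0, 0.1, 0], "turn": [0, 0, 0]},
    {"gripper": 255, "offset": [0, 0, 0], "turn": [0, 0, 0]}
  ]
}}

```text
time_s: 10.98
position: [452.3, -35.6, 149.9]
tool_rot: [-0.0, 0.095, 0.996, 0.0]
contact_force: [-1.0, 0.8, -0.1]
gripper_width: -0.3
grasp_force: 0.0
```

{"op": "move_arm", "data": {
  "commands": [
    {"gripper": 255, "offset": [0, 0.1, 0], "turn": [0, 0, 0]},
    {"gripper": 255, "offset": [0, 0, 0], "turn": [0, 0, 0]}
  ]
}}

```text
time_s: 11.22
position: [452.6, -34.7, 149.9]
tool_rot: [0.0, 0.095, 0.996, 0.0]
contact_force: [-0.4, 0.1, -0.3]
gripper_width: -0.3
grasp_force: 0.0
```

{"op": "move_arm", "data": {
  "commands": [
    {"gripper": 255, "offset": [0, -0.5, 0], "turn": [0, 0, 0]},
    {"gripper": 255, "offset": [0, -1, 0], "turn": [0, 0, 0]},
    {"gripper": 255, "offset": [0, -1, 0], "turn": [0, 0, 0]},
    {"gripper": 255, "offset": [0, 0, -3], "turn": [0, 0, 0]},
    {"gripper": 255, "offset": [0, 0, -3], "turn": [0, 0, 0]},
    {"gripper": 255, "offset": [0, 0, 0], "turn": [0, 0, 0]}
  ]
}}

```text
time_s: 11.98
position: [448.7, -60.1, 211.8]
tool_rot: [0.002, 0.095, 0.995, 0.001]
contact_force: [-0.5, -0.6, -0.9]
gripper_width: 0.1
grasp_force: 0.0
```

```bash
python3 - <<'E'
from h import *
rep()
b=bot.camera('side')[170:250,310:390,::-1]
cv2.imwrite('pics/i.png',cv2.resize(b,(400,400),interpolation=2))
E
```

```text
t 11.97 phot xy [-33.9 -46.5] z 211.8 toolyaw err deg -0.08 q [0.002 0.095 0.995 0.001] F phot [-0.35 -0.63] -0.89 w 0.1
```

View pics/i.png

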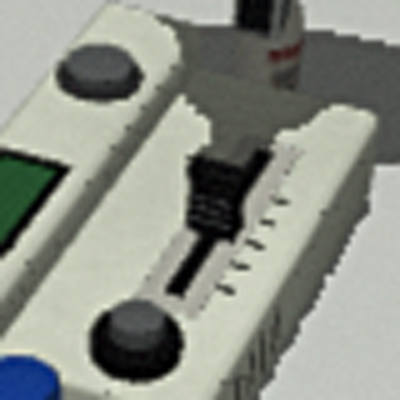

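The lever rests one tick further, opposite tick 3 (254,244), clear of the finger. Now over to the key.

{"op": "move_arm", "data": {
  "commands": [
    {"gripper": 255, "offset": [0, 3, 0], "turn": [0, 0, 0]},
    {"gripper": 255, "offset": [0.1, 4, 0], "turn": [0, 0, 0]},
    {"gripper": 255, "offset": [0, 4, 0], "turn": [0, 0, 0]},
    {"gripper": 255, "offset": [0, 2.5, 0], "turn": [0, 0, 0]},
    {"gripper": 255, "offset": [0, 1, 0], "turn": [0, 0, 0]},
    {"gripper": 255, "offset": [0, 0, 2], "turn": [0, 0, 0]},
    {"gripper": 255, "offset": [0, 0, 2], "turn": [0, 0, 0]},
    {"gripper": 255, "offset": [0, 0, 0.5], "turn": [0, 0, 0]},
    {"gripper": 255, "offset": [0, 0, 0], "turn": [0, 0, 0]}
  ]
}}

```text
time_s: 13.15
position: [474.1, 82.6, 164.8]
tool_rot: [-0.0, 0.095, 0.995, -0.0]
contact_force: [0.1, 0.8, -0.2]
gripper_width: 0.0
grasp_force: 0.0
```

```bash
python3 - <<'E'
from h import *
rep()
b=bot.camera('side')[170:270,290:390,::-1]
cv2.imwrite('pics/j.png',cv2.resize(b,(500,500),interpolation=2))
E
```

```text
t 13.15 phot xy [-35.8  98.4] z 164.8 toolyaw err deg -0.09 q [-0.     0.095  0.995 -0.   ] F phot [-0.08  0.76] -0.18 w 0.0
```

View pics/j.png

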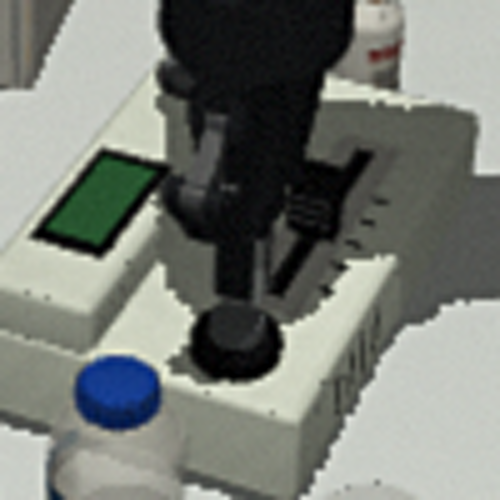

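The fingertip hangs over the key's centre (238,325), and the lever is still at tick 3. Pressing.

{"op": "move_arm", "data": {
  "commands": [
    {"gripper": 255, "offset": [0, 0, 0.4], "turn": [0, 0, 0]},
    {"gripper": 255, "offset": [0, 0, 0.4], "turn": [0, 0, 0]},
    {"gripper": 255, "offset": [0, 0, 0], "turn": [0, 0, 0]}
  ]
}}

```text
time_s: 13.58
position: [474.1, 83.3, 156.7]
tool_rot: [-0.0, 0.095, 0.995, -0.0]
contact_force: [-0.7, -0.7, 0.2]
gripper_width: -0.1
grasp_force: 0.0
```

{"op": "move_arm", "data": {
  "commands": [
    {"gripper": 255, "offset": [0, 0, 0.2], "turn": [0, 0, 0]},
    {"gripper": 255, "offset": [0, 0, 0.2], "turn": [0, 0, 0]},
    {"gripper": 255, "offset": [0, 0, 0], "turn": [0, 0, 0]}
  ]
}}

```text
time_s: 13.95
position: [474.3, 83.3, 152.9]
tool_rot: [0.0, 0.095, 0.995, 0.0]
contact_force: [-0.4, 0.5, 0.8]
gripper_width: 0.2
grasp_force: 0.9
```

{"op": "move_arm", "data": {
  "commands": [
    {"gripper": 255, "offset": [0, 0, 0.2], "turn": [0, 0, 0]},
    {"gripper": 255, "offset": [0, 0, 0], "turn": [0, 0, 0]}
  ]
}}

```text
time_s: 14.2
position: [474.3, 83.3, 150.9]
tool_rot: [0.0, 0.095, 0.996, 0.0]
contact_force: [-0.1, 0.7, 3.0]
gripper_width: -0.1
grasp_force: 1.4
```

{"op": "move_arm", "data": {
  "commands": [
    {"gripper": 255, "offset": [0, 0, 0.1], "turn": [0, 0, 0]},
    {"gripper": 255, "offset": [0, 0, 0], "turn": [0, 0, 0]}
  ]
}}

```text
time_s: 14.45
position: [474.3, 83.3, 150.0]
tool_rot: [0.0, 0.095, 0.995, 0.0]
contact_force: [-0.1, -0.0, 3.8]
gripper_width: 0.2
grasp_force: 1.6
```

Nearly down, with the spring at about 4 N; I'll push on to the bottom stop.

{"op": "move_arm", "data": {
  "commands": [
    {"gripper": 255, "offset": [0, 0, 0.1], "turn": [0, 0, 0]},
    {"gripper": 255, "offset": [0, 0, 0], "turn": [0, 0, 0]}
  ]
}}

```text
time_s: 14.7
position: [474.3, 83.3, 148.9]
tool_rot: [0.0, 0.095, 0.995, 0.0]
contact_force: [1.0, 1.1, 3.8]
gripper_width: -0.1
grasp_force: 1.8
```

{"op": "move_arm", "data": {
  "commands": [
    {"gripper": 255, "offset": [0, 0, 0.05], "turn": [0, 0, 0]},
    {"gripper": 255, "offset": [0, 0, 0], "turn": [0, 0, 0]}
  ]
}}

```text
time_s: 14.95
position: [474.3, 83.3, 148.7]
tool_rot: [0.0, 0.095, 0.995, 0.0]
contact_force: [-1.3, 1.2, 6.9]
gripper_width: 0.0
grasp_force: 3.4
```

The force has jumped to 6.9 N with z stalled, so the key is at its bottom stop. Now lift off.

{"op": "move_arm", "data": {
  "commands": [
    {"gripper": 255, "offset": [0, 0, -0.5], "turn": [0, 0, 0]},
    {"gripper": 255, "offset": [0, 0, -2], "turn": [0, 0, 0]},
    {"gripper": 255, "offset": [0, 0, -4], "turn": [0, 0, 0]},
    {"gripper": 255, "offset": [0, 0, -4], "turn": [0, 0, 0]},
    {"gripper": 255, "offset": [0, 0, 0], "turn": [0, 0, 0]},
    {"gripper": 255, "offset": [0, 0, 0], "turn": [0, 0, 0]}
  ]
}}

```text
time_s: 15.7
position: [473.7, 83.2, 252.6]
tool_rot: [-0.001, 0.095, 0.996, -0.0]
contact_force: [-0.2, -0.9, -0.6]
gripper_width: -0.0
grasp_force: 0.0
```

```bash
python3 - <<'E'
from h import *
rep()
b=bot.camera('side')[150:300,260:410,::-1]
cv2.imwrite('pics/k.png',cv2.resize(b,(600,600),interpolation=2))
E
```

```text
t 15.7 phot xy [-36.4  98.9] z 252.6 toolyaw err deg -0.02 q [-0.001  0.095  0.996 -0.   ] F phot [-0.01 -0.87] -0.57 w -0.0
```

View pics/k.png

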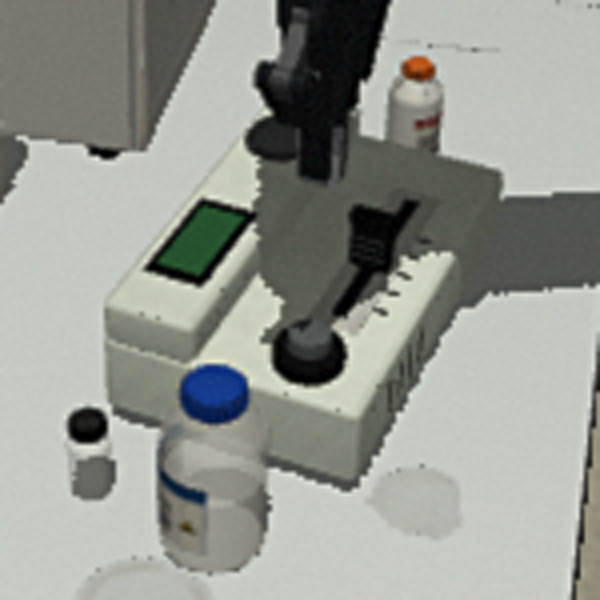

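The key is up again (310,340), the lever is in the third detent (370,245), the bottles and vial are undisturbed, and the arm is clear.

```bash
python3 -c "
from workcell import bot
print(bot.job_done())"
```

```text
the job is handed in; nothing more can be done
None
```

The lever rests in the third detent, the key was pressed to its stop and came back up, the bottles and vial look undisturbed, and the job is handed in (no verdict was returned).

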